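# Release the ratchet clamp and take the mould insert out

### The job

Release the ratchet clamp: press the brass thumb screw on the tail of the red pawl just far enough to lift the pawl off the ratchet wheel, gently and without forcing it against its stop (never more than 20 newtons), and keep it pressed until the jaw has backed fully off. Then let the pawl drop back, lift the mould insert out and set it down upright, not dropped, inside the empty blue bin. Leave the tools, the bush and the other loose things where they are.

Things in the scene. Friction and masses are not known exactly. Their poses are not given: they have to be found in the camera images.
- clamp: Grey ratchet clamp, screwed down: base plate 110 (x) by 310 (y, -150 to +160) by 15 mm thick; origin under the plate, z up. Along its y: anvil 45 mm tall with its face at y = -120, insert, jaw sliding along y, toothed ratchet wheel 76 mm across in the y-z plane (centre y = 55, z = 62), red pawl above it (pivot along x at y = 100, z = 100). Highest point about 138 mm.
- pawl_tail (a point): On the top face of the red pawl's tail, 43 mm beyond the pivot (clamp frame, pawl down: 0, 143, 112 mm), right under the brass thumb screw to press. The screw stands straight up; head 20 mm across. Its top is 18 mm above this point, give or take 8 mm: set differently each time and not reported, so feel for it. It does not turn or slide when pressed.
- pawl (a joint): Pawl angle, rad: 0 nose down in the teeth, clear of them from about 0.11, hard stop at 0.155. Sprung. Pressing the screw down lifts the nose: 4 to 5 N to start, 9 to 12 N as the nose clears (about 5 mm of screw travel), 11 to 14 N at the stop (6.6 mm). Over 20 N is forcing it. Let go early, it catches the next tooth (each 6 mm of jaw travel).
- jaw (a joint): How far the jaw has backed off, m: 0 clamped, 0.0231 fully off. It moves along the clamp's +y, driven by its own damped spring while the pawl is held clear (2 to 4 s for the full way), and stays put otherwise; it need not be pulled.
- jaw_lip (a point): Middle of the top front edge of the jaw's red lip, 65 mm above the bench. The lip (40 mm wide, 8 mm thick) reaches 10 mm over the insert's end with 2 mm of air below it, so the insert cannot be lifted before the jaw is off.
- insert: Mould insert to take out: bright metal block 40 (x) by 44 (y) by 40 mm tall with a brass boss on top (18 mm across, 12 mm tall), about 0.5 kg; origin at the centre of its underside, z up. It starts standing on the clamp's base plate (15 mm above the bench) between anvil and jaw, its axes along the clamp's. Its two x faces (40 mm apart) are free for the fingers.
- bin_empty: The empty one of two equal blue open bins, fixed to the bench: 130 (x) by 120 (y) by 42 mm tall, walls 4 mm, floor about 4 mm thick; origin at the centre of its underside.
- bin_bush: The other blue bin, of the same size, which holds the steel bush; not to be used.
- bush: Steel bush, 44 mm across, 35 mm tall, in its bin. Leave alone.
- wrench: Spanner, 140 mm long, lying on the bench between the bins. Leave alone.
- hammer: Copper hammer, 260 mm long, lying. Leave alone.
- screwdriver: Yellow screwdriver, 200 mm long, lying. Leave alone.
- jar: Green grease jar, 64 mm across, 75 mm tall. Leave alone.
- electrode: Copper electrode on a 50 mm steel holder, 50 mm tall. Leave alone.
- guide_pin: Steel guide pin standing on its 36 mm flange, 94 mm tall. Leave alone.
There are look-alikes about, which are no part of the job. Leave any orange look-alike of the bin_empty alone.

How it is judged:
By the outcome, as a careful person would: the job done as asked, in the order asked, and still so for the second after the job is handed in, with the robot touching nothing.
It also fails if it takes over 61 s, if anything falls off the work surface, if the arm or the gripper's body presses on something with over 40 N, if the wrist force passes 120 N, or if a joint passes its speed limit or range.

### The arm

A 6-joint arm with a two-finger parallel gripper is mounted at the origin on the work surface. World frame = base frame: x ahead of the robot, y to its left, z up, the work surface at z = 0. Lengths are in m, angles in degrees, forces in N, time in s.
With the tool pointing down it reaches from about 0.3 to 0.775 m from the base axis. Payload 14.6 kg.
Tool frame: the origin (TCP) lies on the centre line of the jaws, within the pads' length; the fingertips stand 17 mm ahead of it and the grasp point (between the pads) lies 2 mm behind it; z points along the fingers, y is the line along which they close (so a half turn about z gives the same grasp; the last joint's range is limited). The gripper opens to 85 mm and grips with 20 to 120 N. Pads are 22 mm wide; open, the fingers measure 114 mm over their backs; the gripper's body (76 mm by 85 mm) begins 54 mm behind the grasp point. The pads swing forward as they close: fully open they stand 13 mm farther back than shut.
Start: joints at [-76.238, 17.183, 87.147, -0, 75.671, -3.816], TCP at [0.166, -0.524, 0.248] pointing down, gripper open.
Joint ranges: [-173.82, 173.82], [-45.26, 126.66], [13.44, 144.39], [-59.66, 239.66], [0, 175.72], [-146.38, 146.38]. Speed limits (degrees/s): [127.2, 127.2, 147.25, 180, 180, 180].

### API

Orientations are given as [roll, pitch, yaw] about the fixed x, y, z axes, in that order (R = Rz(yaw) Ry(pitch) Rx(roll)).
In Python, from cell import arm gives the robot as it stands. The module is installed in compiled form; this text tells all that it offers.
- The arm moves only by the tool step_arm, never from a script. Its argument "plan" is one flat list of numbers, 7 for each row, row after row: the finger opening in cm, from 0 to 8.54, then the shift along the tool's x, y, z in cm, then the turn, a rotation vector about the tool's x, y, z in rad. In form: [fingers, dx, dy, dz, wx, wy, wz, fingers, dx, dy, dz, wx, wy, wz, ...]. A call has 1 to 10 rows; each row shifts and turns the commanded pose from where the row before left it, along the tool's axes as they then stand; what a row does not reach is not made up. A row lasts 1/10 s, in which the tool goes at most 50 mm and 8.59 degrees, less where a joint would pass 70% of its speed; a pose out of reach is approached as far as the arm can. A call with a gripper value outside its range is refused whole. The fingers move at their own pace and stop on an object; the grip force is fixed at half the most. Time passes only in rows, so rows that do not move let the fingers close. It gives the time, the measured TCP pose, the force, the opening and the grip force at its end, in the units of the state.
- arm.sense(): the state, without advancing time (a new reading comes with each control period).
- arm.capture(name): name is "scene" or "top"; returns the picture (400x640x3 uint8, red, green, blue); there is no depth.
- arm.camera_info(name): a dict with "K" (3x3 intrinsics, pixels), "k1" (the pictures are not rectified: a ray, as slopes to the right and down, at radius r is drawn at 1 + k1 r^2 times it, then the intrinsics apply), "rvec" (rotation vector, rad) and "tvec" (3), from world to camera coordinates, as OpenCV has them. Camera axes: x right, y down, z forward; pixel columns grow to the right and rows downward; lengths in m; the calibration is good to about 2 mm. A picture is of the moment at which its call begins. camera_info takes no time and is no camera call.
- arm.hand_in(): hands the job in; it is judged then, once.
Trained networks look in the newest picture that a camera, given by its name, has taken for a name from the list of things; names that differ only in an ending like _2 or _b are one class to them, and where a whole thing is asked for, a point or a joint stands for the part that bears it (a point fixed in the world has none). Each returns a list of dicts, best first, with "conf" (0 to 1); they miss things now and then, are a little off and sometimes report something else, mostly with a low value. They report only what shows in the picture. A call takes as long as a camera call. They do not tell look-alikes from the thing itself.
- arm.look_for(camera, target): "at" ([x, y, z] in m, in world coordinates, good to about 4 mm: the middle of the surface that is visible of it).
- arm.regions_of(camera, target): "region" (400x640 bool, what is visible of it).
The state is a dict: "time_s": time; "joint_positions": joint angles; "qd": joint speeds; "joint_torque": joint torques, N m; "tool_pos": TCP position; "tcp_rot": TCP orientation; "wrist_force": force on the tool from outside, world axes, zero at the start; "moment": the same for the moment, N m; "width": opening from 0.0 (shut) to 1.0 (fully open); "gripper_force": force on a finger pad.
Only numpy, scipy, OpenCV 4.12 (cv2) and the standard library are available. Lean on these libraries where they do the work, as an engineer would, in place of code of your own. Each camera call takes 0.05 s, during which the arm holds its last target. There are 200 camera calls.

## Working session

There is one attempt and no reset: what is moved stays moved. The work goes in short steps, Python scripts to look and compute and a tool call to move; the robot and the scene stay as the last step left them, time stands still between calls to the robot, and variables do not carry over. Pictures are saved under pics/ and viewed, at most 10 in all, crops included, and the job is handed in when it is done.

Besides the shell and the picture viewer there is one more tool, called after "Emit:" as name(argument=value, ...), one argument or row to a line, values as JSON. step_arm: Moves the arm, as the interface text tells. Its arguments: {"type":"object","properties":{"plan":{"type":"array"}},"required":["plan"]}

```bash
mkdir -p pics; python3 - <<'E'
from cell import arm
import cv2,numpy as np
for c in("scene","top"):
    cv2.imwrite(f"pics/{c}0.png",arm.capture(c)[:,:,::-1])
    i=arm.camera_info(c);R=cv2.Rodrigues(np.array(i["rvec"]))[0];print(c,(-R.T@np.array(i["tvec"])).round(3))
    for t in("clamp","pawl_tail","jaw_lip","insert","bin_empty","bush"):
        print(t,[(np.round(d["at"],3).tolist(),round(d["conf"],2)) for d in arm.look_for(c,t)])
print(arm.sense())
E
```

```text
scene [ 1.4   -0.199  0.881]
clamp [([0.63, 0.078, 0.01], 0.57), ([0.616, 0.37, 0.048], 0.27)]
pawl_tail [([0.634, 0.157, 0.108], 0.81)]
jaw_lip [([0.6, -0.003, 0.05], 0.63)]
insert [([0.612, -0.057, 0.05], 0.77)]
bin_empty [([0.18, -0.299, 0.015], 0.98), ([0.412, 0.154, 0.014], 0.59)]
bush [([0.425, -0.14, 0.026], 0.61)]
top [0.261 0.004 1.612]
clamp [([0.61, 0.062, 0.015], 0.82)]
pawl_tail [([0.63, 0.159, 0.116], 0.57)]
jaw_lip [([0.595, -0.001, 0.05], 0.61)]
insert [([0.587, -0.05, 0.057], 0.72), ([0.595, 0.001, 0.051], 0.61)]
bin_empty [([0.425, 0.152, 0.004], 0.77), ([0.194, -0.302, 0.002], 0.69), ([0.592, 0.001, 0.047], 0.4)]
bush [([0.418, -0.136, 0.039], 0.6)]
{'time_s': 0.7, 'joint_positions': array([-7.62367024e+01,  1.71817989e+01,  8.71490728e+01, -6.62920342e-04,
        7.56732400e+01, -3.81586904e+00]), 'qd': array([-0.01348976, -0.06509245, -0.11141449, -0.01569262,  0.01848573,
        0.00596959]), 'joint_torque': array([-2.84463677e-03, -5.43266022e+01, -3.61947012e+01, -1.97819668e-04,
        6.90290217e-04, -4.52193785e-05]), 'tool_pos': array([ 0.16609941, -0.52428244,  0.24827593]), 'tcp_rot': array([-1.79995855e+02,  3.67235360e-04,  1.75793307e+01]), 'wrist_force': array([0.24658215, 0.38740021, 0.10021199]), 'moment': array([ 0.03434933, -0.02300812,  0.00274309]), 'gripper_force': 0.0, 'width': 0.9986811676418914}
```

View pics/scene0.png

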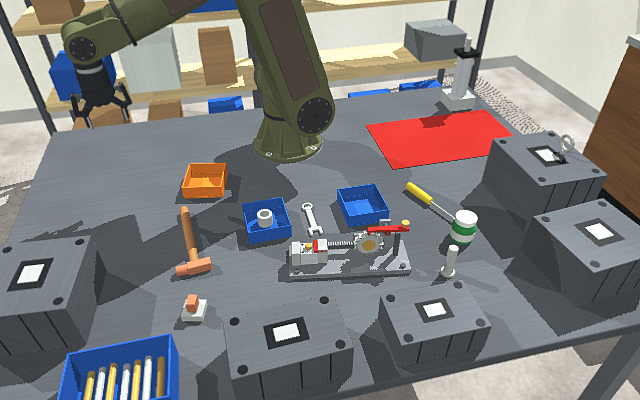

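View pics/top0.png

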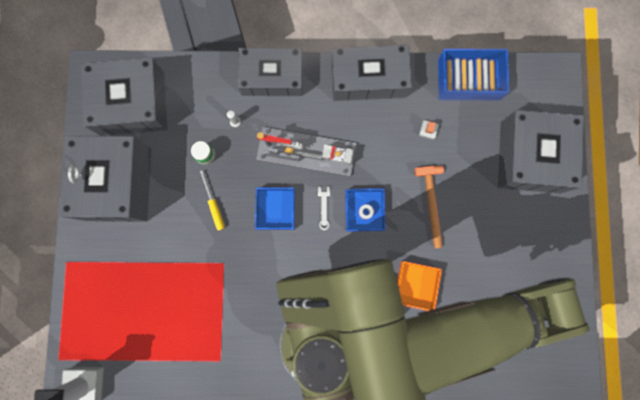

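The candidates for the bin are the blue empty one at scene (362,205) / top (275,208), the blue one with the bush at (267,220) / (366,208), and the orange look-alike at (205,180) / (420,285). There is also a blue bin of rods at (120,370). I choose the first. The clamp is at scene (350,250) / top (305,150), with the brass screw at scene (405,222). I'll check these in one close crop.

```bash
python3 - <<'E'
import cv2,numpy as np
a=cv2.imread("pics/scene0.png")[175:290,275:425];b=cv2.imread("pics/top0.png")[115:235,245:395]
a=cv2.resize(a,(780,598),interpolation=cv2.INTER_CUBIC);b=cv2.resize(b,(750,600),interpolation=cv2.INTER_CUBIC)
cv2.imwrite("pics/c1.png",a);cv2.imwrite("pics/c2.png",b)
E
```

```text
(no output)
```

View pics/c1.png

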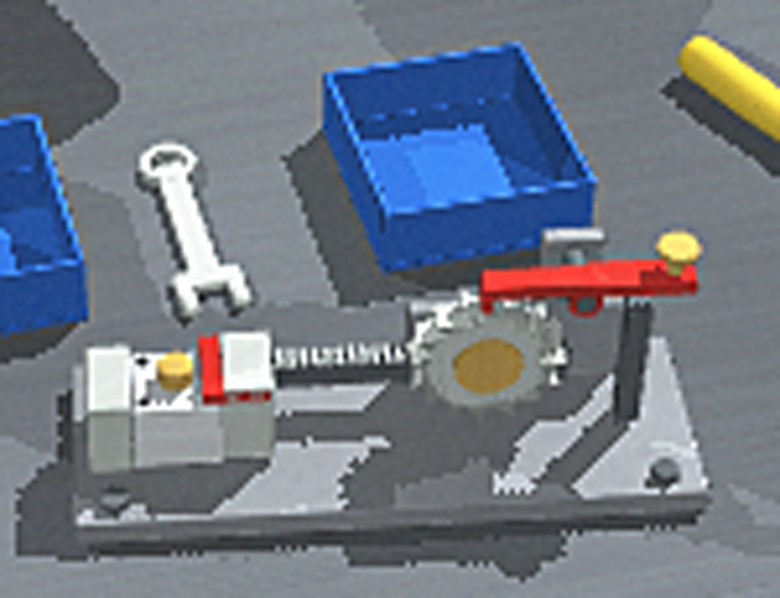

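View pics/c2.png

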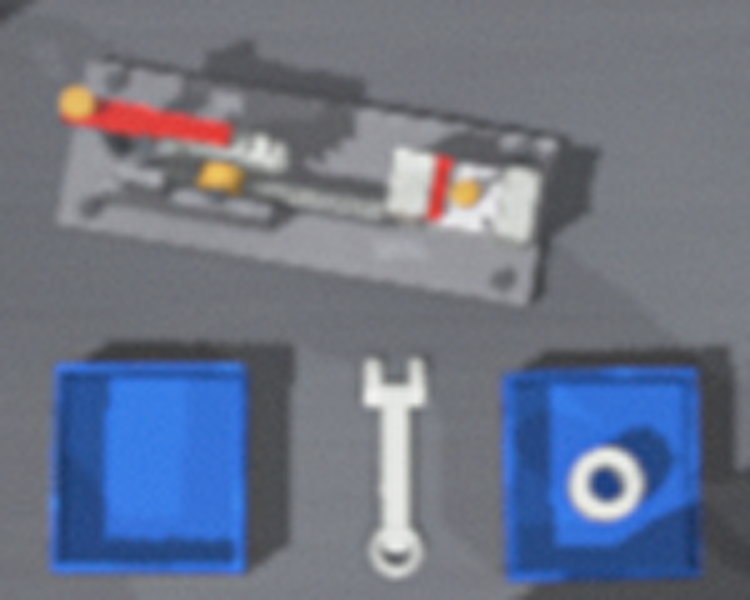

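The crops show the clamp, with the insert's boss at crop 1 (174,360), the screw head at (678,243) and the empty blue bin at (460,130). I'll fit the poses from these picks.

```bash
cat > h.py <<'E'
from cell import arm
import cv2,numpy as np
from scipy.optimize import least_squares
I={c:arm.camera_info(c) for c in("scene","top")}
def proj(c,P):
    i=I[c];K=np.array(i["K"])
    return cv2.projectPoints(np.array(P,float).reshape(-1,3),np.array(i["rvec"]),np.array(i["tvec"]),K,np.array([i["k1"],0,0,0.]))[0][:,0]
def R(y):
    return np.array([[np.cos(y),-np.sin(y),0],[np.sin(y),np.cos(y),0],[0,0,1]])
def px(c,p):
    p=np.array(p,float)+.5
    return p/5.2+[274.5,174.5] if c=="scene" else p/5+[244.5,114.5]
E
cat > fit.py <<'E'
from h import *
def fit(obs,x0):
    def f(q): return np.concatenate([(proj(c,R(q[2])@np.array(m)/1000+[q[0],q[1],0])[0]-px(c,p)) for c,m,p in obs])
    r=least_squares(f,x0,loss="soft_l1");return r.x,r.fun.reshape(-1,2).round(1).tolist()
s,t="scene","top"
cl=[(s,(55,-150,15),(78,524)),(s,(55,160,15),(710,490)),(s,(-55,160,15),(660,338)),(t,(55,160,15),(90,58)),(t,(-55,160,15),(58,222)),(t,(-55,-150,15),(530,303)),(t,(55,-150,15),(557,135)),(s,(0,-98,67),(174,358)),(t,(0,-98,67),(467,188))]
q,e=fit(cl,[.6,.05,-.2]);print("clamp",q.round(4),np.degrees(q[2]),e)
for n,m in(("ins",(0,-98,0)),("tail",(0,143,112)),("lip",(0,-86,65))): print(n,(R(q[2])@np.array(m)/1000+[q[0],q[1],0]).round(4))
b=[(s,(-65,-60,42),(325,75)),(s,(-65,60,42),(520,43)),(s,(65,60,42),(595,183)),(s,(65,-60,42),(387,215)),(t,(65,60,42),(55,365)),(t,(65,-60,42),(245,365)),(t,(-65,-60,42),(245,570)),(t,(-65,60,42),(52,572))]
r,e=fit(b,[.425,.15,0]);print("bin",r.round(4),np.degrees(r[2]),e)
# triangulate screw head top and boss
for n,u,v,x0 in(("screw",(678,243),(77,102),[.63,.158,.13]),("boss",(174,358),(467,188),[.6,-.05,.067])):
    r=least_squares(lambda P:np.concatenate([proj(s,P)[0]-px(s,u),proj(t,P)[0]-px(t,v)]),x0);print(n,r.x.round(4),r.fun.round(1))
E
python3 fit.py
```

```text
clamp [ 0.6105  0.0473 -0.1644] -9.422134689060707 [[-1.2, 0.4], [-0.2, -0.1], [0.5, -1.2], [-0.6, -0.2], [-0.5, -0.3], [-0.2, -0.1], [0.0, 0.4], [-0.5, 0.8], [-0.1, 0.1]]
ins [ 0.5944 -0.0493  0.    ]
tail [0.6339 0.1884 0.112 ]
lip [ 0.5964 -0.0375  0.065 ]
bin [0.4217 0.149  0.0081] 0.46501928280093824 [[-1.0, -0.8], [-0.6, -0.7], [0.0, -0.9], [-0.6, -0.1], [-0.3, -0.6], [-0.2, -0.5], [-0.6, -0.3], [-0.4, -0.7]]
screw [0.6332 0.1892 0.1271] [-0.3  0.  -0.3 -0.1]
boss [ 0.5945 -0.0487  0.0698] [-0.3  0.  -0.3 -0.1]
```

Emit:
step_arm(
  plan=[0,0,0,0,0,0,-0.1374,0,0,0,0,0,0,-0.1374,0,0,0,0,0,0,-0.1374,0,0,0,0,0,0,-0.1374,0,0,0,0,0,0,-0.1374,0,0,0,0,0,0,-0.1374,0,0,0,0,0,0,-0.1374,0,0,0,0,0,0,-0.1374,0,2,0.9,0,0,0,0,0,3,1.3,0,0,0,0],
)

```text
time_s: 1.7
tool_pos: [0.1957, -0.4786, 0.2479]
tcp_rot: [-180.0, -0.0, 80.5]
wrist_force: [1.5, 0.8, -0.6]
width: 0.0
gripper_force: 0.0
```

Emit:
step_arm(
  plan=[0,3.3,1.46,0,0,0,0,0,3.3,1.46,0,0,0,0,0,3.3,1.46,0,0,0,0,0,3.3,1.46,0,0,0,0,0,3.3,1.46,0,0,0,0,0,3.3,1.46,0,0,0,0,0,3.3,1.46,0,0,0,0,0,3.3,1.46,0,0,0,0,0,3.3,1.46,0,0,0,0,0,3.3,1.46,0,0,0,0],
)

```text
time_s: 2.7
tool_pos: [0.3948, -0.1757, 0.2485]
tcp_rot: [180.0, 0.0, 80.6]
wrist_force: [0.5, -0.7, -0.6]
width: 0.005
gripper_force: 0.0
```

Emit:
step_arm(
  plan=[0,3.3,1.46,0,0,0,0,0,3.3,1.46,0,0,0,0,0,3.3,1.46,0,0,0,0,0,3.3,1.46,0,0,0,0,0,3.3,1.46,0,0,0,0,0,3.3,1.46,0,0,0,0,0,3.3,1.46,0,0,0,0,0,3.3,1.46,0,0,0,0,0,3.3,1.46,0,0,0,0,0,3.3,1.46,0,0,0,0],
)

```text
time_s: 3.7
tool_pos: [0.593, 0.1259, 0.2483]
tcp_rot: [180.0, 0.0, 80.6]
wrist_force: [-0.3, -0.0, 0.4]
width: -0.003
gripper_force: 0.0
```

Emit:
step_arm(
  plan=[0,3,1.3,0,0,0,0,0,2.5,1.1,0,0,0,0,0,1.35,0.6,0,0,0,0,0,0,0,2,0,0,0,0,0,0,2.5,0,0,0,0,0,0,2,0,0,0,0,0,0,1.2,0,0,0,0,0,0,0.6,0,0,0,0,0,0,0,0,0,0,0,0,0,0,0,0,0],
)

```text
time_s: 4.7
tool_pos: [0.6335, 0.1873, 0.1663]
tcp_rot: [179.9, -0.0, 80.6]
wrist_force: [0.8, 0.6, -0.1]
width: 0.002
gripper_force: 0.0
```

```bash
python3 - <<'E'
from h import *
s=arm.sense();print(s["tool_pos"],s["wrist_force"])
a=arm.capture("scene")[130:250,350:470,::-1];b=arm.capture("top")[100:220,220:340,::-1]
cv2.imwrite("pics/p1.png",cv2.resize(np.hstack([a,b]),(800,400),interpolation=cv2.INTER_CUBIC))
E
```

```text
[0.6335161  0.18729024 0.16634212] [ 0.83932383  0.63135538 -0.11054458]
```

View pics/p1.png

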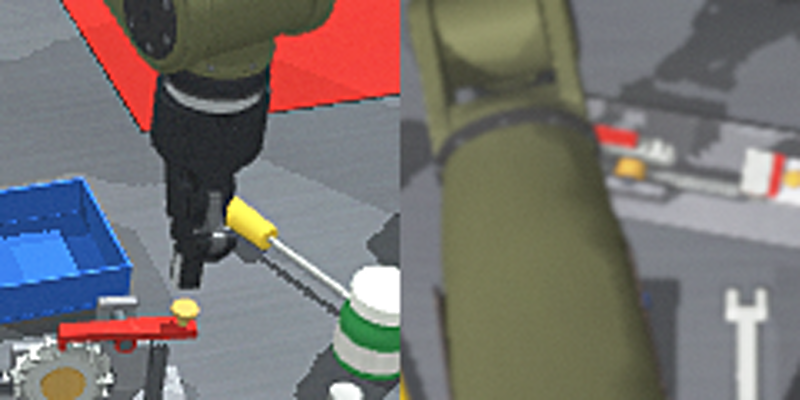

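The closed fingertips at (190,288) in the left panel stand just above the screw head at (185,308). I'll feel downwards from here.

Emit:
step_arm(
  plan=[0,0.1,0,0.3,0,0,0,0,0,0,0.3,0,0,0,0,0,0,0.3,0,0,0,0,0,0,0.2,0,0,0,0,0,0,0,0,0,0],
)

```text
time_s: 5.3
tool_pos: [0.6332, 0.1882, 0.1538]
tcp_rot: [-180.0, 0.0, 80.6]
wrist_force: [-0.2, 0.0, 0.6]
width: 0.001
gripper_force: 0.0
```

Emit:
step_arm(
  plan=[0,0,0,0.2,0,0,0,0,0,0,0,0,0,0],
)

```text
time_s: 5.5
tool_pos: [0.6333, 0.1882, 0.1521]
tcp_rot: [-180.0, 0.0, 80.6]
wrist_force: [0.3, 0.9, -0.0]
width: 0.003
gripper_force: 0.0
```

Emit:
step_arm(
  plan=[0,0,0,0.2,0,0,0,0,0,0,0,0,0,0],
)

```text
time_s: 5.7
tool_pos: [0.6332, 0.1882, 0.15]
tcp_rot: [-180.0, 0.0, 80.6]
wrist_force: [0.3, 1.7, -0.8]
width: -0.001
gripper_force: 0.0
```

Emit:
step_arm(
  plan=[0,0,0,0.2,0,0,0,0,0,0,0,0,0,0],
)

```text
time_s: 5.9
tool_pos: [0.6332, 0.1882, 0.148]
tcp_rot: [-180.0, 0.0, 80.6]
wrist_force: [0.2, -1.8, -0.8]
width: 0.001
gripper_force: 0.0
```

Emit:
step_arm(
  plan=[0,0,0,0.15,0,0,0,0,0,0,0,0,0,0],
)

```text
time_s: 6.1
tool_pos: [0.6333, 0.1882, 0.1466]
tcp_rot: [-180.0, 0.0, 80.6]
wrist_force: [0.1, 0.2, 0.2]
width: -0.005
gripper_force: 0.0
```

Emit:
step_arm(
  plan=[0,0,0,0.15,0,0,0,0,0,0,0,0,0,0],
)

```text
time_s: 6.3
tool_pos: [0.6334, 0.1882, 0.1454]
tcp_rot: [180.0, -0.0, 80.6]
wrist_force: [-0.2, 1.5, -0.8]
width: 0.002
gripper_force: 0.0
```

Emit:
step_arm(
  plan=[0,0,0,0.15,0,0,0,0,0,0,0,0,0,0],
)

```text
time_s: 6.5
tool_pos: [0.6336, 0.1886, 0.1446]
tcp_rot: [179.9, -0.1, 80.6]
wrist_force: [-1.8, 2.2, 5.8]
width: 0.003
gripper_force: 3.0
```

Emit:
step_arm(
  plan=[0,0,0,0.15,0,0,0,0,0,0,0,0,0,0],
)

```text
time_s: 6.7
tool_pos: [0.6337, 0.1891, 0.1437]
tcp_rot: [179.9, -0.1, 80.6]
wrist_force: [-2.3, 4.4, 8.8]
width: 0.001
gripper_force: 4.6
```

Emit:
step_arm(
  plan=[0,0,0,0.15,0,0,0,0,0,0,0,0,0,0],
)

```text
time_s: 6.9
tool_pos: [0.6339, 0.1896, 0.1427]
tcp_rot: [179.8, -0.2, 80.6]
wrist_force: [-3.1, 7.8, 12.4]
width: -0.005
gripper_force: 6.0
```

Emit:
step_arm(
  plan=[0,0,0,0.1,0,0,0,0,0,0,0,0,0,0],
)

```text
time_s: 7.1
tool_pos: [0.6339, 0.1899, 0.142]
tcp_rot: [179.8, -0.2, 80.6]
wrist_force: [-2.2, 9.8, 13.4]
width: 0.005
gripper_force: 7.0
```

The screw head moves along +y as it goes down, because of the arc about the pivot, and friction drags the tool with it. I'll follow it sideways to relieve that.

Emit:
step_arm(
  plan=[0,0.12,0,0,0,0,0,0,0,0,0,0,0,0],
)

```text
time_s: 7.3
tool_pos: [0.634, 0.1904, 0.1416]
tcp_rot: [179.9, -0.1, 80.6]
wrist_force: [-2.4, 4.2, 11.4]
width: -0.003
gripper_force: 5.9
```

Emit:
step_arm(
  plan=[0,0.12,0,0,0,0,0,0,0,0,0,0,0,0],
)

```text
time_s: 7.5
tool_pos: [0.634, 0.1911, 0.1409]
tcp_rot: [179.9, -0.1, 80.6]
wrist_force: [-1.1, 2.1, 8.2]
width: 0.003
gripper_force: 4.1
```

Emit:
step_arm(
  plan=[0,0.08,0,0.08,0,0,0,0,0,0,0,0,0,0],
)

```text
time_s: 7.7
tool_pos: [0.6342, 0.1917, 0.14]
tcp_rot: [179.9, -0.0, 80.6]
wrist_force: [-1.9, 0.7, 8.1]
width: 0.002
gripper_force: 4.0
```

Emit:
step_arm(
  plan=[0,0.06,0,0.06,0,0,0,0,0,0,0,0,0,0],
)

```text
time_s: 7.9
tool_pos: [0.6343, 0.1921, 0.1394]
tcp_rot: [179.9, -0.0, 80.6]
wrist_force: [-2.6, -0.4, 6.9]
width: -0.003
gripper_force: 3.8
```

```bash
python3 - <<'E'
from h import *
for c in("scene",):
    im=arm.capture(c);cv2.imwrite("pics/p2.png",cv2.resize(im[205:275,280:430,::-1],(780,364),interpolation=cv2.INTER_CUBIC))
s=arm.sense();print(s["tool_pos"],s["wrist_force"])
E
```

```text
[0.63422016 0.19212776 0.13941578] [-2.34823614 -0.11683732  8.123808  ]
```

View pics/p2.png

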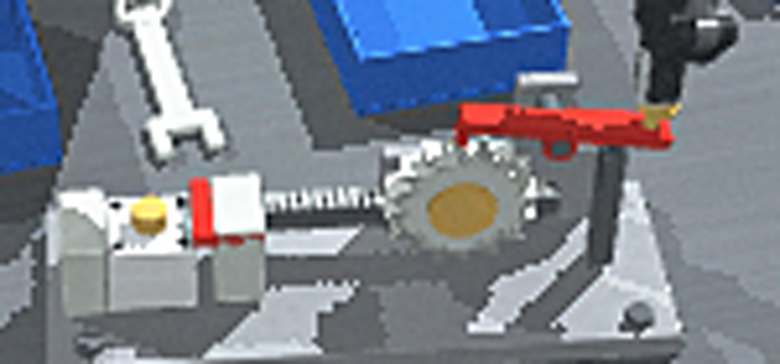

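The nose has lifted and a gap shows between the insert (198) and the jaw (218), so the jaw is backing off. I'll hold here.

Emit:
step_arm(
  plan=[0,0,0,0.03,0,0,0,0,0,0,0,0,0,0,0,0,0,0,0,0,0,0,0,0,0,0,0,0,0,0,0,0,0,0,0,0,0,0,0,0,0,0,0,0,0,0,0,0,0,0,0,0,0,0,0,0,0,0,0,0,0,0,0,0,0,0,0,0,0,0],
)

```text
time_s: 8.95
tool_pos: [0.6343, 0.1922, 0.1393]
tcp_rot: [179.9, -0.0, 80.6]
wrist_force: [-2.5, -0.6, 8.4]
width: 0.002
gripper_force: 4.4
```

Emit:
step_arm(
  plan=[0,0,0,0,0,0,0,0,0,0,0,0,0,0,0,0,0,0,0,0,0,0,0,0,0,0,0,0,0,0,0,0,0,0,0,0,0,0,0,0,0,0,0,0,0,0,0,0,0,0,0,0,0,0,0,0,0,0,0,0,0,0,0,0,0,0,0,0,0,0],
)

```text
time_s: 9.95
tool_pos: [0.6343, 0.1921, 0.1393]
tcp_rot: [179.9, -0.0, 80.6]
wrist_force: [-2.8, 0.2, 9.3]
width: -0.002
gripper_force: 4.4
```

Emit:
step_arm(
  plan=[0,0,0,0,0,0,0,0,0,0,0,0,0,0,0,0,0,0,0,0,0,0,0,0,0,0,0,0,0,0,0,0,0,0,0,0,0,0,0,0,0,0,0,0,0,0,0,0,0,0,0,0,0,0,0,0,0,0,0,0,0,0,0,0,0,0,0,0,0,0],
)

```text
time_s: 10.95
tool_pos: [0.6343, 0.1921, 0.1393]
tcp_rot: [179.9, -0.0, 80.6]
wrist_force: [-2.6, 0.4, 9.6]
width: 0.001
gripper_force: 4.4
```

```bash
cat > jaw.py <<'E'
from h import *
# red lip centroid between insert and wheel, in both views; expected shift of 23.1 mm in pixels
y=-.1644;q=np.array([.6105,.0473,0])
f=lambda c,j:proj(c,R(y)@np.array([0,-.082+j,.065])+q)[0]
def cen(im,c):
    u,v=f(c,.0115);u,v=int(u),int(v);w=im[v-9:v+9,u-14:u+14].astype(int)
    m=(w[...,0]>130)&(w[...,1]<80)&(w[...,2]<80);p=np.argwhere(m);return (p.mean(0)[::-1]+[u-14,v-9]).round(1),len(p)
for c in("scene","top"):
    print(c,cen(cv2.imread(f"pics/{c}0.png")[:,:,::-1],c),cen(arm.capture(c),c),f(c,.0231)-f(c,0))
E
python3 jaw.py
```

```text
scene (array([315.9, 246. ]), 54) (array([324.2, 245.4]), 49) [ 9.09481296 -0.4990363 ]
top (array([332.6, 151.6]), 17) (array([325.7, 151.2]), 23) [-7.27003266 -1.24316321]
```

Emit:
step_arm(
  plan=[0,0,0,0,0,0,0,0,0,0,0,0,0,0,0,0,0,0,0,0,0,0,0,0,0,0,0,0,0,0,0,0,0,0,0,0,0,0,0,0,0,0,0,0,0,0,0,0,0,0,0,0,0,0,0,0,0,0,0,0,0,0,0,0,0,0,0,0,0,0],
)

```text
time_s: 12.05
tool_pos: [0.6343, 0.1921, 0.1393]
tcp_rot: [179.9, -0.0, 80.6]
wrist_force: [-2.7, -0.2, 9.1]
width: 0.001
gripper_force: 4.4
```

```bash
python3 jaw.py; python3 - <<'E'
from h import *
cv2.imwrite("pics/p3.png",cv2.resize(arm.capture("scene")[205:275,280:430,::-1],(780,364),interpolation=cv2.INTER_CUBIC))
E
```

```text
scene (array([315.9, 246. ]), 54) (array([324.1, 245.3]), 50) [ 9.09481296 -0.4990363 ]
top (array([332.6, 151.6]), 17) (array([325.8, 151. ]), 22) [-7.27003266 -1.24316321]
```

View pics/p3.png

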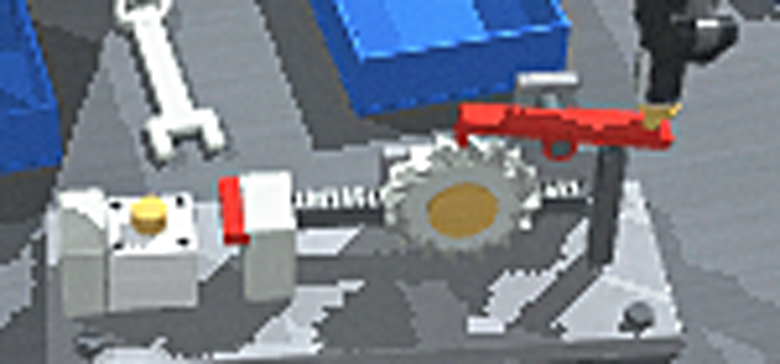

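The jaw is fully back and no longer moving (lip at 232, unchanged for over a second). Next I'll let the pawl down gently and lift away.

Emit:
step_arm(
  plan=[0,0,0,0,0,0,0,0,0,0,0,0,0,0,0,-0.08,0,-0.15,0,0,0,0,-0.08,0,-0.15,0,0,0,0,-0.08,0,-0.15,0,0,0,0,-0.08,0,-0.2,0,0,0,0,-0.03,0,-0.3,0,0,0,0,0,0,-0.5,0,0,0,0,0,0,-1.5,0,0,0,0,0,0,-2.5,0,0,0],
)

```text
time_s: 13.2
tool_pos: [0.6329, 0.1884, 0.1925]
tcp_rot: [-179.9, 0.1, 80.6]
wrist_force: [0.7, 0.9, 0.1]
width: -0.001
gripper_force: 0.0
```

Emit:
step_arm(
  plan=[8.5,0,0,-3,0,0,0,8.5,-2,0,-1,0,0,0,8.5,-3.5,0,0,0,0,0,8.5,-3.5,0,0,0,0,0,8.5,-3.5,0,0,0,0,0,8.5,-3.5,0,0,0,0,0,8.5,-3.5,0,0,0,0,0,8.5,-3,0,0,0,0,0,8.5,-1.6,0,0,0,0,0,8.5,0,0,0,0,0,0],
)

```text
time_s: 14.2
tool_pos: [0.5934, -0.0511, 0.2328]
tcp_rot: [180.0, 0.0, 80.4]
wrist_force: [0.6, 0.5, -1.4]
width: 0.993
gripper_force: 0.0
```

```bash
python3 jaw.py; python3 - <<'E'
from h import *
s=arm.sense();p=s["tool_pos"];y=np.radians(s["tcp_rot"][2]);d=np.array([.5944,-.0490])-p[:2]
print(p,s["wrist_force"],"dx,dy",d@[np.cos(y),np.sin(y)],d@[np.sin(y),-np.cos(y)])
print(arm.look_for("scene","insert"))
E
```

```text
scene (array([315.9, 246. ]), 54) (array([324.1, 245.3]), 50) [ 9.09481296 -0.4990363 ]
top (array([332.6, 151.6]), 17) (array([nan, nan]), 0) [-7.27003266 -1.24316321]
[ 0.59383118 -0.04889518  0.23268504] [ 0.18057893 -0.07187861 -0.05803502] dx,dy -9.957388619090914e-06 0.0005783091454780446
[{'at': [0.4226, 0.3382, 0.0176], 'conf': 0.72}, {'at': [0.6128, -0.0568, 0.0493], 'conf': 0.64}, {'at': [0.4254, -0.1395, 0.0267], 'conf': 0.46}]jaw.py:7: RuntimeWarning: Mean of empty slice.
  m=(w[...,0]>130)&(w[...,1]<80)&(w[...,2]<80);p=np.argwhere(m);return (p.mean(0)[::-1]+[u-14,v-9]).round(1),len(p)
  ret = um.true_divide(
```

Emit:
step_arm(
  plan=[8.5,0,0.05,2,0,0,0,8.5,0,0,3,0,0,0,8.5,0,0,3,0,0,0,8.5,0,0,3,0,0,0,8.5,0,0,2,0,0,0,8.5,0,0,1.5,0,0,0,8.5,0,0,1.3,0,0,0,8.5,0,0,1,0,0,0,8.5,0,0,0,0,0,0],
)

```text
time_s: 15.25
tool_pos: [0.594, -0.0491, 0.0636]
tcp_rot: [-179.9, -0.0, 80.6]
wrist_force: [-0.3, 0.6, -0.8]
width: 0.998
gripper_force: 0.0
```

Emit:
step_arm(
  plan=[8.5,0,0,0.8,0,0,0,8.5,0,0,0.8,0,0,0,8.5,0,0,0.5,0,0,0,8.5,0,0,0,0,0,0],
)

```text
time_s: 15.65
tool_pos: [0.594, -0.0493, 0.0428]
tcp_rot: [-179.9, -0.0, 80.6]
wrist_force: [-0.5, 0.7, 0.3]
width: 0.998
gripper_force: 0.0
```

Emit:
step_arm(
  plan=[5,0,0,0,0,0,0,5,0,0,0,0,0,0,4.3,0,0,0,0,0,0,4.3,0,0,0,0,0,0,4.3,0,0,0,0,0,0],
)

```text
time_s: 16.15
tool_pos: [0.5944, -0.0493, 0.0437]
tcp_rot: [180.0, -0.0, 80.6]
wrist_force: [0.1, 0.0, -0.6]
width: 0.502
gripper_force: 0.0
```

Now close on it.

Emit:
step_arm(
  plan=[4.0,0,0,0,0,0,0,3.8,0,0,0,0,0,0,3.5,0,0,0,0,0,0,3,0,0,0,0,0,0,3,0,0,0,0,0,0],
)

```text
time_s: 16.65
tool_pos: [0.5943, -0.0493, 0.0438]
tcp_rot: [-180.0, 0.0, 80.6]
wrist_force: [-3.7, 0.6, 5.0]
width: 0.462
gripper_force: 59.6
```

Emit:
step_arm(
  plan=[3,0,0,-0.4,0,0,0,3,0,0,-0.8,0,0,0,3,0,0,-1.3,0,0,0,3,0,0,-2,0,0,0,3,0,0,-2.5,0,0,0,3,0,0,-2.5,0,0,0,3,0,0,-2,0,0,0,3,0,0,-1,0,0,0,3,0,0,-0.5,0,0,0,3,0,0,0,0,0,0],
)

```text
time_s: 17.65
tool_pos: [0.5943, -0.0493, 0.1737]
tcp_rot: [180.0, -0.0, 80.6]
wrist_force: [0.3, 0.1, -5.5]
width: 0.458
gripper_force: 61.6
```

Emit:
step_arm(
  plan=[3,0.6,-0.8,0,0,0,0,3,1.4,-1.7,0,0,0,0,3,2.3,-2.7,0,0,0,0,3,2.6,-3.2,0,0,0,0,3,2.6,-3.2,0,0,0,0,3,2.6,-3.2,0,0,0,0,3,2.3,-2.7,0,0,0,0,3,1.4,-1.7,0,0,0,0,3,0.9,-1.1,0,0,0,0,3,0,0,0,0,0,0],
)

```text
time_s: 18.65
tool_pos: [0.4203, 0.1496, 0.1732]
tcp_rot: [-180.0, 0.0, 80.7]
wrist_force: [0.6, -0.6, -6.2]
width: 0.456
gripper_force: 61.9
```

```bash
python3 - <<'E'
from h import *
s=arm.sense();print(s["tool_pos"],s["wrist_force"],s["gripper_force"])
cv2.imwrite("pics/p4.png",cv2.resize(arm.capture("scene")[120:270,280:430,::-1],(600,600),interpolation=cv2.INTER_CUBIC))
E
```

```text
[0.42032341 0.14961094 0.17320673] [ 0.64802609 -0.64015362 -6.1806366 ] 61.933032274246216
```

View pics/p4.png

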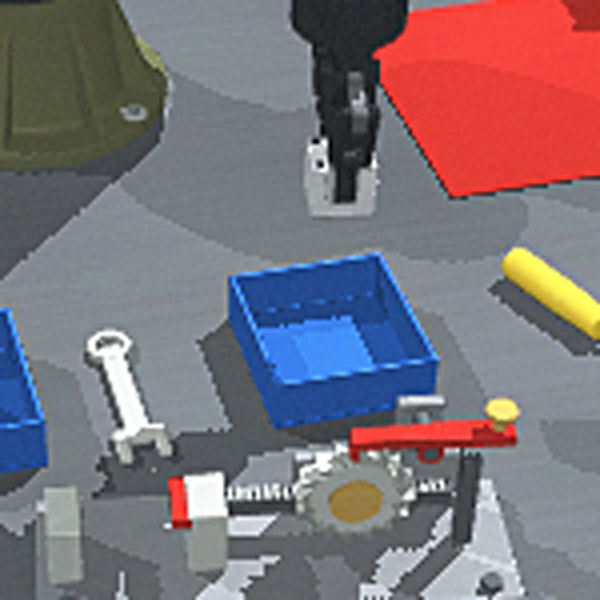

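The insert hangs upright at (340,185) in the crop, above the empty blue bin at (335,340), and the pawl is back down. I'll lower it.

Emit:
step_arm(
  plan=[3,0,0.1,1,0,0,0,3,0,0,2,0,0,0,3,0,0,2.5,0,0,0,3,0,0,2.5,0,0,0,3,0,0,2,0,0,0,3,0,0,1.5,0,0,0,3,0,0,1,0,0,0,3,0,0,0.6,0,0,0,3,0,0,0.3,0,0,0,3,0,0,0,0,0,0],
)

```text
time_s: 19.7
tool_pos: [0.4226, 0.1484, 0.0396]
tcp_rot: [180.0, -0.0, 80.5]
wrist_force: [-0.4, -0.3, -5.8]
width: 0.46
gripper_force: 61.9
```

Emit:
step_arm(
  plan=[3,0,0,0.2,0,0,0,3,0,0,0,0,0,0],
)

```text
time_s: 19.9
tool_pos: [0.4226, 0.1486, 0.0378]
tcp_rot: [180.0, -0.0, 80.6]
wrist_force: [-1.0, -0.9, -6.1]
width: 0.46
gripper_force: 61.9
```

Emit:
step_arm(
  plan=[3,0,0,0.1,0,0,0,3,0,0,0,0,0,0],
)

```text
time_s: 20.1
tool_pos: [0.4225, 0.1486, 0.0367]
tcp_rot: [180.0, -0.0, 80.6]
wrist_force: [-0.2, -0.5, -6.5]
width: 0.459
gripper_force: 61.9
```

Emit:
step_arm(
  plan=[3,0,0,0.1,0,0,0,3,0,0,0,0,0,0],
)

```text
time_s: 20.3
tool_pos: [0.4224, 0.1486, 0.0355]
tcp_rot: [-180.0, 0.0, 80.6]
wrist_force: [0.1, -1.3, -4.7]
width: 0.454
gripper_force: 61.9
```

Emit:
step_arm(
  plan=[3,0,0,0.1,0,0,0,3,0,0,0,0,0,0],
)

```text
time_s: 20.5
tool_pos: [0.4224, 0.1485, 0.0345]
tcp_rot: [-180.0, 0.0, 80.6]
wrist_force: [-0.5, 0.3, -6.1]
width: 0.46
gripper_force: 61.9
```

Emit:
step_arm(
  plan=[3,0,0,0.1,0,0,0,3,0,0,0,0,0,0],
)

```text
time_s: 20.7
tool_pos: [0.4224, 0.1485, 0.0335]
tcp_rot: [-180.0, 0.0, 80.6]
wrist_force: [0.2, -0.3, -6.4]
width: 0.459
gripper_force: 61.9
```

Emit:
step_arm(
  plan=[3,0,0,0.1,0,0,0,3,0,0,0,0,0,0],
)

```text
time_s: 20.9
tool_pos: [0.4226, 0.1486, 0.0328]
tcp_rot: [180.0, -0.0, 80.6]
wrist_force: [-1.7, -0.3, 1.5]
width: 0.458
gripper_force: 62.7
```

The insert is resting on the bin floor, so I'll open part way and retreat straight up.

Emit:
step_arm(
  plan=[4.2,0,0,0,0,0,0,5,0,0,0,0,0,0,5.8,0,0,0,0,0,0,5.8,0,0,0,0,0,0],
)

```text
time_s: 21.3
tool_pos: [0.4226, 0.1486, 0.0327]
tcp_rot: [180.0, -0.0, 80.6]
wrist_force: [0.5, -0.4, 0.3]
width: 0.681
gripper_force: 0.0
```

Emit:
step_arm(
  plan=[5.8,0,0,-0.5,0,0,0,5.8,0,0,-1,0,0,0,5.8,0,0,-2,0,0,0,5.8,0,0,-3,0,0,0,5.8,0,0,-3.5,0,0,0,5.8,0,0,-3.5,0,0,0,5.8,0,0,-3,0,0,0,5.8,0,0,-1.5,0,0,0,5.8,0,0,0,0,0,0],
)

```text
time_s: 22.2
tool_pos: [0.4231, 0.1487, 0.2152]
tcp_rot: [179.8, -0.1, 80.6]
wrist_force: [0.7, 0.1, -0.8]
width: 0.682
gripper_force: 0.0
```

```bash
python3 - <<'E'
from h import *
s=arm.sense();print(s["tool_pos"],s["wrist_force"],s["width"])
cv2.imwrite("pics/p5.png",cv2.resize(arm.capture("scene")[120:270,280:430,::-1],(600,600),interpolation=cv2.INTER_CUBIC))
E
```

```text
[0.42306874 0.14873219 0.2152477 ] [ 0.69866206  0.11866104 -0.84617823] 0.6820938646659304
```

View pics/p5.png

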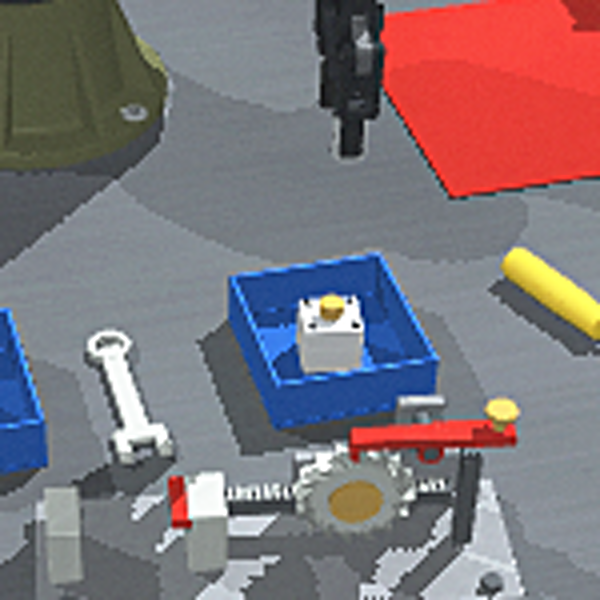

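The insert stands upright in the empty blue bin at (330,330), the pawl is down, and the gripper is clear of everything.

```bash
python3 -c "
from cell import arm
print(arm.hand_in())"
```

```text
the job is handed in; nothing more can be done
None
```

The job is handed in at about 22 s: the jaw backed off, the pawl dropped back and the insert stands upright in the empty blue bin; the highest measured press was about 17 N, though only sampled between steps, and the hand-in returned no verdict.

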